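# Telescoping scrubbing brush: out to the second stop and ready in hand

### The job

Get the telescoping scrubbing brush ready for cleaning behind the cooker: with its head caught in the brush rest, squeeze in the button on the side of its handle and pull the handle back past the first stop to the second stop, as far as it goes. Let the button spring out again so that the brush is locked at that length, then grip the handle clear of the button, lift the brush up out of the rest and hold it level, about a hand's width above where it lay. Finish while holding it there, and leave the other things on the counter alone.

Things in the scene. Friction and masses are not known exactly. Their poses are not given: they have to be found in the camera images.
- rest: Steel brush rest screwed to the counter; origin on the counter, x from its rear fork to its drip tray. Open tray 115 x 110, 38 high, at x 50 to 165. A strip 4 thick, 60 wide joins tray and fork. The brush lies along its x: head over the tray, stem in the slot of the tray's end plate, handle in the fork. Lifts out straight up.
- rest_slot (a point): Floor of the slot in the upright end plate of the tray, 71 above the counter, at rest x 47.5. Plate 5 thick, 86 wide, 88 high; slot 22 wide, open at the top. The head is too wide to pass it: pulling the handle towards the fork brings the head's back face, 2 to 13 mm away at the start, up against the plate.
- rest_fork (a point): Floor of the rear fork, an upright plate 5 thick, 56 wide, 86 high at rest x -210; its gap is 36 wide, open at the top, its floor 65 above the counter. The handle slides through it when pulled back.
- brush: Handle of the telescoping scrubbing brush (whole brush about 290 g). Origin on its axis at the push button, 78 above the counter at the start; x to the head, y to the button's side, z up. A flat-sided bar 28 wide (y), 26 high (z), from x +20 (front end, black collar) to x -245 (tail), ribbed from x -100 on. Extended, the brush balances near x -20.
- brush_button (a point): Centre of the outer face of the round push button, diameter 18, on the +y side of the collar at brush x 0. It stands 5 out of the flat side and is pressed along brush -y. Its far side is flat and free: two fingers across the collar squeeze it in until a finger lies flush on the side.
- brush_sleeve (a point): Point on the handle's axis at brush x -40: plain flat sides, 28 apart, where the handle can be held without touching the button, both stored and extended.
- brush_head (a point): Middle of the brush head, on the brush axis. The head is a block 70 long, 60 wide, 18 thick with bristles to 36 below the axis; its back face is 35 behind this point. It sits on a square aluminium stem, 14 x 14, that slides in the handle.
- stem (a joint): How far the stem is out of the handle (m): 0 stored, 0.055 first stop, 0.110 second stop and as far as it goes (end at 0.111). With the button in it slides against 2.5 N of friction and runs past the first stop unfelt. With the button out a tooth locks it, with 2 mm of play either way, at any stop it reaches, against 20 N and more.
- button (a joint): How far the push button is in (m): 0 out, 0.005 flush, 0.0055 at most. Its spring takes 5 N to start and 11 N at flush. The tooth is free from 0.004 on. Let go between stops, the button stays in at 0.0035, riding on the stem, until the stem comes to a stop of the handle and it springs out to 0.
- spice_jar: Closed jar with a black lid, diameter 56, height 85, standing beside the drip tray; origin at the centre of its underside. Bystander.
- pastry_brush: Pastry brush with a flat wide tip and a round handle, about 240 long, lying flat on the counter beside the brush rest; origin at its middle, on its underside, x towards its head. Bystander.
- tin: Food tin, diameter 66, height 80, standing near the tail end of the brush rest; origin at the centre of its underside. Bystander.
- oil_a: Oil bottle, diameter 74, height 235; origin at the centre of its underside. Bystander.
- oil_b: A second oil bottle like the first. Bystander.
- milk_carton: Gable-top milk carton, 70 x 70, 210 high; origin at the centre of its underside. Bystander.
- bowl: Steel bowl, diameter 170, height 65; origin at the centre of its underside. Bystander.
- saucepan: Small steel pan, diameter 116, height 65, with a flat handle that reaches 185 from its centre along its +y; origin at the centre of its underside. Bystander.

How it is judged:
By the outcome, as a careful person would: the job done as asked, in the order asked, and still so for the second after the job is handed in, while the arm keeps its last pose, push and grip.
It also fails if it takes over 35 s, if anything falls off the work surface, if the arm or the gripper's body presses on something with over 40 N, if the wrist force passes 120 N, or if a joint passes its speed limit or range.

### The arm

A 7-joint arm with a two-finger parallel gripper is mounted at the origin on the work surface. World frame = base frame: x ahead of the robot, y to its left, z up, the work surface at z = 0. Lengths are in m, angles in rad, forces in N, time in s.
With the tool pointing down it reaches from about 0.4 to 0.85 m from the base axis. Payload 10.4 kg.
Tool frame: the origin (TCP) lies on the centre line of the jaws, within the pads' length; the fingertips stand 22 mm ahead of it and the grasp point (between the pads) lies 3 mm ahead of it; z points along the fingers, y is the line along which they close (so a half turn about z gives the same grasp; the last joint's range is limited). The gripper opens to 87 mm and grips with 3 to 60 N. Pads are 19 mm wide; open, the fingers measure 117 mm over their backs; the gripper's body (75 mm by 190 mm) begins 51 mm behind the grasp point.
Start: joints at [1.154, 0.332, -0.065, 1.46, 0.022, 1.35, -0.088], TCP at [0.24, -0.577, 0.209] pointing down, gripper open.
Joint ranges: [-2.6, 2.6], [-0.5, 2.12], [-1.47, 1.34], [0.16, 2.42], [-1.27, 4.41], [0.06, 2.06], [-2.6, 2.6]. Speed limits (rad/s): [2.22, 2.22, 2.79, 2.79, 3.14, 3.14, 3.14].

### API

Orientations are given as a unit quaternion [x, y, z, w].
In Python, from bench import r, imaging, status gives the robot as it stands (r), with the cameras (imaging) and the readings (status).
- The arm moves only by the shell command python3 jog.py 'ROWS' [FORCE]. ROWS is a JSON list of rows, 1 to 12 of them, each of 5 numbers: dx, dy, dz in m, then a turn about the tool's z in rad, then the finger opening in m; each row is the pose to reach, as a shift and turn from the pose commanded when the command began, along the tool's axes at that moment; what a row does not reach only later rows make up. A row lasts 1/10 s, in which the tool goes at most 0.05 m and 0.15 rad, less where a joint would pass 70% of its speed; a pose out of reach is approached as far as the arm can. The fingers move at their own pace and stop on an object; FORCE is the grip in N (left out, the last holds). Time passes only in rows, so rows that do not move let the fingers close. It prints the time, the measured TCP pose, the force, the opening and the grip force at its end.
- status.read_state(): the state, without advancing time (a new reading comes with each control period).
- imaging.camera(name): name is "scene" or "top"; returns a dict with "img" (480x640x3 uint8, red, green, blue), "fx", "fy", "cx", "cy" (pixels), "pose" (4x4, takes a point from camera to world coordinates). Camera axes: x right, y down, z forward; pixel columns grow to the right and rows downward; lengths in m; the calibration is good to about 2 mm. A picture is of the moment at which its call begins. There is no depth.
- r.close_job(): hands the job in; it is judged then, once.
The state is a dict: "time": time; "joint_positions": joint angles; "joint_vel": joint speeds; "joint_torque": joint torques, N m; "ee_pos": TCP position; "eef_rot": TCP orientation; "ft_force": force on the tool from outside, world axes, zero at the start; "torque": the same for the moment, N m; "width": finger opening in m; "grip_force": force on a finger pad.
Only numpy, scipy, OpenCV 4.12 (cv2) and the standard library are available. Lean on these libraries where they do the work, as an engineer would, in place of code of your own. Each camera call takes 0.05 s, during which the arm holds its last target. There are 200 camera calls.

## Working session

There is one attempt and no reset: what is moved stays moved. The work goes in short steps, Python scripts to look and compute and a shell command to move; the robot and the scene stay as the last step left them, time stands still between calls to the robot, and variables do not carry over. Pictures are saved under pics/ and viewed, at most 10 in all, crops included, and the job is handed in when it is done.

```bash
mkdir -p pics; ls
python3 - <<'E'
from bench import r, imaging, status
import cv2,numpy as np
for n in("scene","top"):
    c=imaging.camera(n); cv2.imwrite(f"pics/{n}0.png",c["img"][:,:,::-1]); print(n,c["fx"],c["fy"],c["cx"],c["cy"],np.round(c["pose"],4).tolist())
s=status.read_state(); print(s["time"],s["ee_pos"],s["eef_rot"],s["width"])
E
```

```text
bench.py
jog.py
pics
scene 494.47807135122946 494.47807135122946 321.3491945715949 238.4273685599817 [[0.7209, 0.4262, -0.5465, 1.2572], [0.6927, -0.4189, 0.587, -0.7575], [0.0212, -0.8018, -0.5973, 0.8868], [0.0, 0.0, 0.0, 1.0]]
top 476.21508271894805 476.21508271894805 319.1404412884282 247.03673954971194 [[0.0582, -0.9783, 0.1991, 0.2787], [-0.9983, -0.0566, 0.0141, 0.0227], [-0.0025, -0.1996, -0.9799, 1.3127], [0.0, 0.0, 0.0, 1.0]]
0.1 [ 0.23969042 -0.5768395   0.20854078] [ 9.80667199e-01  1.95682050e-01 -1.56270470e-04 -5.95657170e-04] 0.0867254062277212
```

View pics/top0.png

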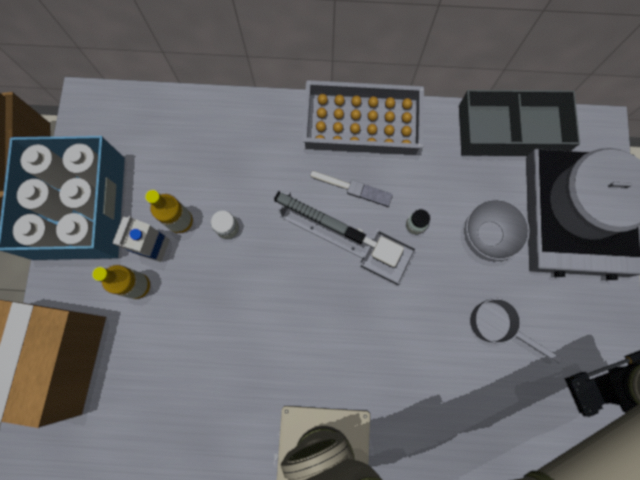

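View pics/scene0.png

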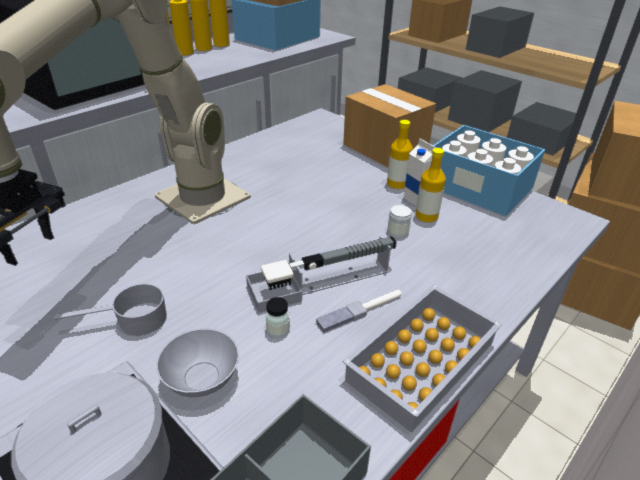

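Top view: brush runs from tail (278,197) to head (388,251), collar near (355,236). Scene view: collar near (312,262), tail (392,243), head (277,272). I'll enlarge both.

Run:
```python
import cv2,numpy as np
a=cv2.imread("pics/top0.png")[185:290,265:425]; b=cv2.imread("pics/scene0.png")[225:315,240:400]
o=np.vstack([cv2.resize(x,None,fx=5,fy=5,interpolation=cv2.INTER_CUBIC) for x in(a,)])
cv2.imwrite("pics/topc.png",o); cv2.imwrite("pics/scenec.png",cv2.resize(b,None,fx=5,fy=5,interpolation=cv2.INTER_CUBIC))
```

```text
(no output)
```

View pics/topc.png

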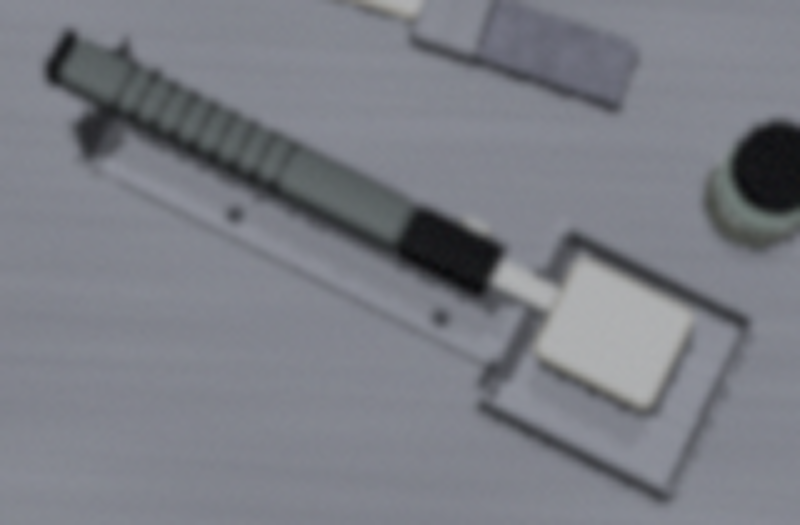

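View pics/scenec.png

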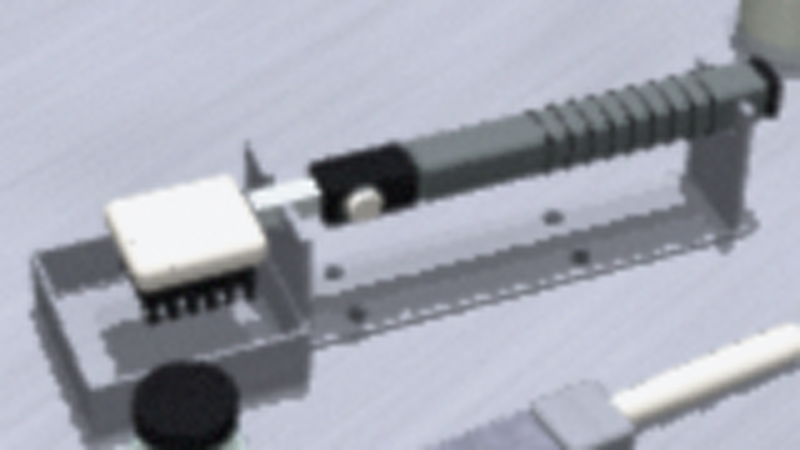

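Top crop: collar front top corner (503,245), collar/grey boundary (417,208), tail (75,33), button sliver (476,226), slot plate, head corners (580,252),(693,320),(650,410),(538,355). Scene crop: button centre (364,203), tail and collar corners clear. Computing positions.

```bash
cat > h.py <<'E'
from bench import r, imaging, status
import numpy as np
from scipy.spatial.transform import Rotation as R
def ray(c,u,v):
    P=np.array(c["pose"]); return P[:3,3],P[:3,:3]@np.array([(u-c["cx"])/c["fx"],(v-c["cy"])/c["fy"],1])
def hit(c,u,v,z):
    o,d=ray(c,u,v); return o+d*(z-o[2])/d[2]
E
python3 - <<'E'
from h import *
np.set_printoptions(precision=4,suppress=True)
t=imaging.camera("top"); s=imaging.camera("scene")
T=lambda x,y,z:hit(t,265+(x+.5)/5-.5,185+(y+.5)/5-.5,z); S=lambda x,y,z:hit(s,240+(x+.5)/5-.5,225+(y+.5)/5-.5,z)
A,B=T(503,245,.091),T(75,33,.091); print("top front corner",A,"tail",B,"len",np.linalg.norm(A-B))
print("greyline",T(417,208,.091),"head",[T(*p,.087) for p in((580,252),(693,320),(650,410),(538,355))])
print("scene: button",S(364,203,.078))
print("scene front top near corner",S(322,188,.091),"far",S(310,163,.091),"tail near top",S(768,103,.091),"tail far top",S(755,60,.091))
print("top button",T(476,226,.080))
# brush frame from top
for a,b in((A,B),(S(322,188,.091),S(768,103,.091))):
    x=(a-b)[:2];x/=np.linalg.norm(x);y=np.array([-x[1],x[0]])
    print("x",x,"yaw",np.arctan2(x[1],x[0]),"origin",a[:2]-.02*x-.014*y)
st=status.read_state();print(R.from_quat(st["eef_rot"]).as_matrix())
E
```

```text
top front corner [ 0.5699 -0.0787  0.091 ] tail [0.6734 0.1551 0.091 ] len 0.2556262970622869
greyline [ 0.5873 -0.0326  0.091 ] head [array([ 0.5694, -0.1198,  0.087 ]), array([ 0.5362, -0.1801,  0.087 ]), array([ 0.4871, -0.1589,  0.087 ]), array([ 0.5129, -0.0996,  0.087 ])]
scene: button [ 0.5803 -0.0613  0.078 ]
scene front top near corner [ 0.5679 -0.0792  0.091 ] far [ 0.5492 -0.0695  0.091 ] tail near top [0.6839 0.1393 0.091 ] tail far top [0.6554 0.1651 0.091 ]
top button [ 0.5821 -0.0649  0.08  ]
x [-0.4047 -0.9145] yaw -1.9874265491249326 origin [ 0.5652 -0.0547]
x [-0.4689 -0.8833] yaw -2.0588293673875664 origin [ 0.5649 -0.055 ]
[[ 0.9234  0.3837 -0.0003]
 [ 0.3837 -0.9234  0.0008]
 [ 0.     -0.0008 -1.    ]]
```

```bash
cat >> h.py <<'E'
import cv2
def proj(c,p):
    P=np.array(c["pose"]); q=(np.atleast_2d(p)-P[:3,3])@P[:3,:3]; return q[:,:2]/q[:,2:]*[c["fx"],c["fy"]]+[c["cx"],c["cy"]]
def B(o,yaw,pts):
    return (np.atleast_2d(pts))@R.from_euler("z",yaw).as_matrix().T+np.array(o)
E
python3 - <<'E'
from h import *
o=[.565,-.0548,.078]
outs=[]
for n,(u0,v0,w,h) in(("top",(265,185,160,70)),("scene",(250,225,160,50))):
    c=imaging.camera(n); k=5
    im=cv2.resize(c["img"][v0:v0+h,u0:u0+w,::-1].copy(),None,fx=k,fy=k,interpolation=cv2.INTER_CUBIC)
    for yaw,col in((-1.987,(0,0,255)),(-2.02,(0,255,0))):
        for z in(.013,-.013):
            q=(proj(c,B(o,yaw,[[.02,.014,z],[-.245,.014,z],[-.245,-.014,z],[.02,-.014,z]]))-[u0,v0]+.5)*k-.5
            if z>0 or n=="scene": cv2.polylines(im,[np.int32(q)],True,col,1)
        q=(proj(c,B(o,yaw,[[0,.019,0]]))-[u0,v0]+.5)*k-.5
        cv2.circle(im,tuple(int(a) for a in q[0]),4,col,1)
    outs.append(im)
cv2.imwrite("pics/ov.png",np.vstack(outs))
E
```

```text
(no output)
```

View pics/ov.png

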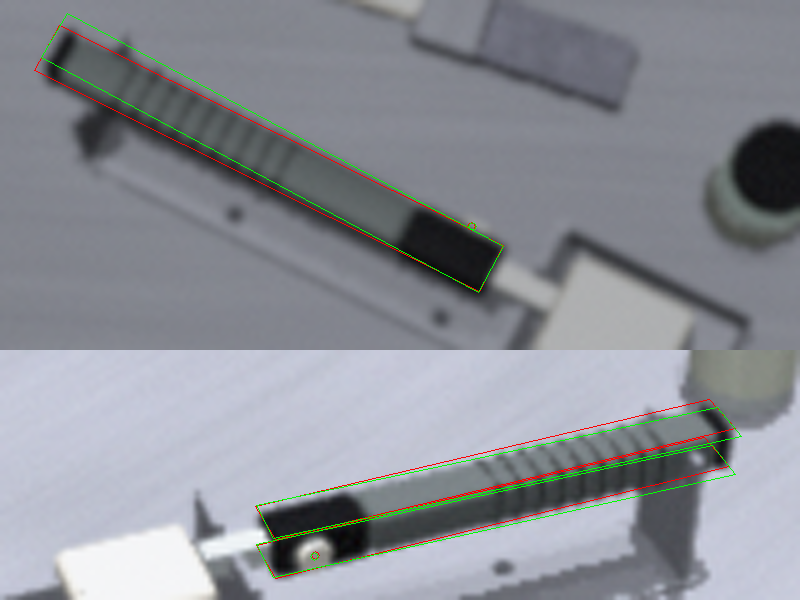

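Overlay: red model (yaw ≈ −1.99, origin ≈ (0.565, −0.055)) fits the collar and button in both views, to within about 2 mm. I'll move above the collar.

```bash
cat >> h.py <<'E'
def delta(p,yaw):
    s=status.read_state(); M=R.from_quat(s["eef_rot"]).as_matrix(); d=M.T@(np.array(p)-s["ee_pos"])
    ty=np.array([-np.sin(yaw),np.cos(yaw),0]); l=M.T@ty; a=-np.arctan2(l[0],l[1]); a=(a+np.pi/2)%np.pi-np.pi/2
    print("t",round(s["time"],2),"pos",np.round(s["ee_pos"],4),"d",np.round(d,4),"turn",round(a,3),"q7",round(s["joint_positions"][6],2),"w",round(s["width"],4),"f",np.round(s["ft_force"],1),"g",round(s["grip_force"],1))
E
python3 jog.py '[[0.5,-0.357,0.05,-0.757,0.087],[0.5,-0.357,0.05,-0.757,0.087],[0.5,-0.357,0.05,-0.757,0.087],[0.5,-0.357,0.05,-0.757,0.087],[0.5,-0.357,0.05,-0.757,0.087],[0.5,-0.357,0.05,-0.757,0.087],[0.5,-0.357,0.05,-0.757,0.087],[0.5,-0.357,0.05,-0.757,0.087],[0.5,-0.357,0.05,-0.757,0.087],[0.5,-0.357,0.05,-0.757,0.087],[0.5,-0.357,0.05,-0.757,0.087],[0.5,-0.357,0.05,-0.757,0.087]]' 25
python3 -c "
from h import *
delta([.565,-.055,.081],-1.99)"
```

```text
time: 1.5
ee_pos: [0.5568, -0.0679, 0.1607]
eef_rot: [0.839, 0.544, 0.0, 0.0]
ft_force: [0.5, -0.4, -0.6]
width: 0.0868
grip_force: 0.0
t 1.5 pos [ 0.5568 -0.0679  0.1607] d [0.0152 0.0022 0.0797] turn -0.001 q7 -0.5 w 0.0868 f [ 0.5 -0.4 -0.6] g 0.0
```

```bash
python3 jog.py '[[0.015,0.002,0.02,0,0.087],[0.015,0.002,0.05,0,0.087],[0.015,0.002,0.05,0,0.087]]'
python3 - <<'E'
from h import *
delta([.565,-.055,.081],-1.99)
outs=[]
for n,(u0,v0,w,h) in(("top",(285,180,130,60)),("scene",(250,215,130,60))):
    c=imaging.camera(n); k=5
    im=cv2.resize(c["img"][v0:v0+h,u0:u0+w,::-1].copy(),None,fx=k,fy=k,interpolation=cv2.INTER_CUBIC)
    outs.append(im)
cv2.imwrite("pics/ap.png",np.vstack(outs))
E
```

```text
time: 1.8
ee_pos: [0.5616, -0.056, 0.107]
eef_rot: [0.839, 0.545, -0.002, -0.002]
ft_force: [-1.4, -0.3, -0.4]
width: 0.0876
grip_force: 0.0
t 1.8 pos [ 0.5616 -0.056   0.107 ] d [0.0024 0.0028 0.026 ] turn 0.0 q7 -0.54 w 0.0876 f [-1.4 -0.3 -0.4] g 0.0
```

View pics/ap.png

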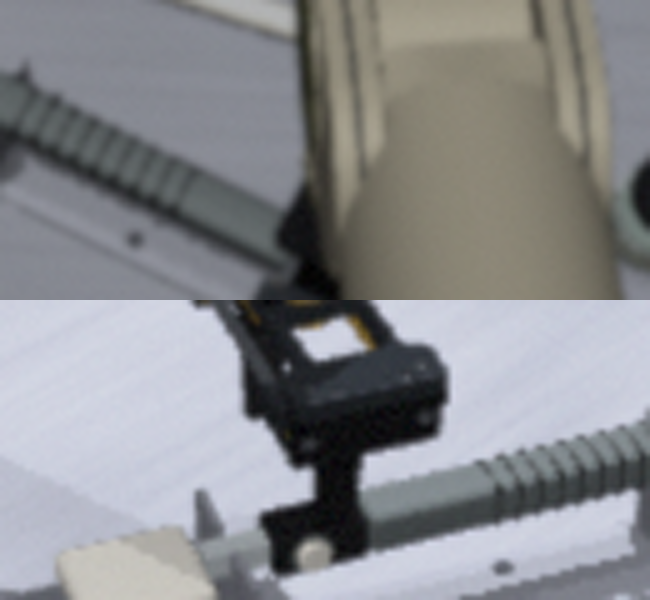

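The near finger shows at crop columns ~318–362 with the button at (315,552). I'll check where the finger should appear if x is right.

Run:
```python
from h import *
delta([.565,-.055,.081],-1.99)
c=imaging.camera("scene"); s=status.read_state(); M=R.from_quat(s["eef_rot"]).as_matrix()
for z in(-.03,-.01,.022):
  for x in(-.0095,.0095):
    print(z,x,((proj(c,M@np.array([x,.0575,z])+s["ee_pos"])-[250,215]+.5)*5+[0,300])[0].round(0))
```

```text
t 1.9 pos [ 0.5636 -0.0571  0.1109] d [0.0025 0.0004 0.0299] turn -0.001 q7 -0.54 w 0.0866 f [ 0.2 -0.3  1. ] g 0.0
-0.03 -0.0095 [323. 509.]
-0.03 0.0095 [360. 500.]
-0.01 -0.0095 [322. 541.]
-0.01 0.0095 [359. 532.]
0.022 -0.0095 [322. 591.]
0.022 0.0095 [357. 582.]
```

```bash
python3 jog.py '[[0.002,0,0.015,0,0.087],[0.002,0,0.03,0,0.087],[0.002,0,0.03,0,0.087],[0.002,0,0.03,0,0.045],[0.002,0,0.03,0,0.045],[0.002,0,0.03,0,0.045],[0.002,0,0.03,0,0.045]]' 25
python3 -c "
from h import *
delta([.565,-.055,.081],-1.99)"
```

```text
time: 2.65
ee_pos: [0.565, -0.0549, 0.081]
eef_rot: [0.839, 0.544, 0.0, 0.0]
ft_force: [-0.2, -0.7, 0.1]
width: 0.0628
grip_force: 0.0
t 2.65 pos [ 0.565  -0.0549  0.081 ] d [-0.0001  0.0001 -0.    ] turn -0.001 q7 -0.56 w 0.0628 f [-0.2 -0.7  0.1] g 0.0
```

Fingers straddle the collar with no contact. Now I'll close them.

```bash
python3 jog.py '[[0,0,0,0,0.036],[0,0,0,0,0.036],[0,0,0,0,0.036],[0,0,0,0,0.036],[0,0,0,0,0.036],[0,0,0,0,0.036]]' 25;python3 jog.py '[[0,0,0,0,0],[0,0,0,0,0],[0,0,0,0,0],[0,0,0,0,0],[0,0,0,0,0],[0,0,0,0,0]]' 25
```

```text
time: 3.25
ee_pos: [0.5647, -0.0548, 0.0806]
eef_rot: [0.839, 0.544, -0.0, 0.0]
ft_force: [0.6, -0.4, 0.2]
width: 0.0364
grip_force: 0.0
time: 3.85
ee_pos: [0.5647, -0.0548, 0.0806]
eef_rot: [0.839, 0.544, 0.0, 0.0]
ft_force: [0.7, 0.2, -0.2]
width: 0.0017
grip_force: 0.0
```

The fingers closed on nothing, which I didn't expect. I'll look before doing anything else.

Run:
```python
from h import *
delta([.565,-.055,.081],-1.99)
outs=[]
for n,(u0,v0,w,h) in(("top",(265,180,160,60)),("scene",(240,215,160,60))):
    c=imaging.camera(n); k=5
    cv2.imwrite(f"pics/full_{n}.png",c["img"][:,:,::-1])
    outs.append(cv2.resize(c["img"][v0:v0+h,u0:u0+w,::-1].copy(),None,fx=k,fy=k,interpolation=cv2.INTER_CUBIC))
cv2.imwrite("pics/cl.png",np.vstack(outs))
```

```text
t 3.85 pos [ 0.5647 -0.0548  0.0806] d [-0.      0.0003 -0.0004] turn -0.001 q7 -0.56 w 0.0017 f [ 0.7  0.2 -0.2] g 0.0
```

View pics/cl.png

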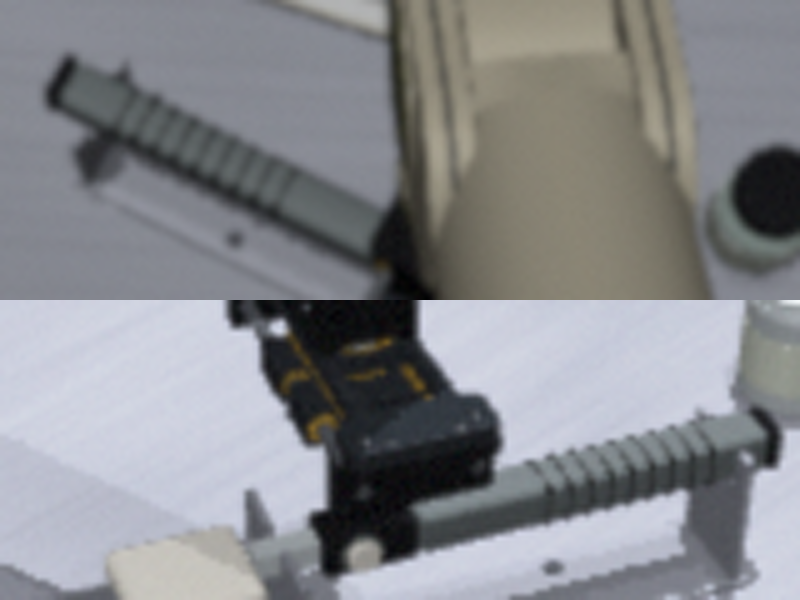

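Unexpected: the button at (364,553) is in plain view, in front of the fingers, so the jaws are not around the collar. I'll overlay the gripper's projected geometry on a larger crop to find out why.

Run:
```python
from h import *
delta([.565,-.055,.081],-1.99)
s=status.read_state(); M=R.from_quat(s["eef_rot"]).as_matrix()
c=imaging.camera("scene"); u0,v0,w,h,k=230,170,160,120,5
im=cv2.resize(c["img"][v0:v0+h,u0:u0+w,::-1].copy(),None,fx=k,fy=k,interpolation=cv2.INTER_CUBIC)
f=lambda P:np.int32((proj(c,np.array(P)@M.T+s["ee_pos"])-[u0,v0]+.5)*k-.5)
cv2.polylines(im,[f([[0,0,-.1],[0,0,.022]])],False,(0,0,255),1)
cv2.polylines(im,[f([[-.0375,-.095,-.048],[.0375,-.095,-.048],[.0375,.095,-.048],[-.0375,.095,-.048]])],True,(0,255,0),1)
cv2.polylines(im,[f([[-.0095,.015,-.048],[.0095,.015,-.048],[.0095,.015,.022],[-.0095,.015,.022]])],True,(255,255,0),1)
cv2.imwrite("pics/dbg.png",im)
```

```text
t 3.95 pos [ 0.5647 -0.0548  0.0806] d [-0.0001  0.0003 -0.0004] turn -0.001 q7 -0.56 w 0.0008 f [-0.1  0.1 -0.2] g 0.0
```

View pics/dbg.png

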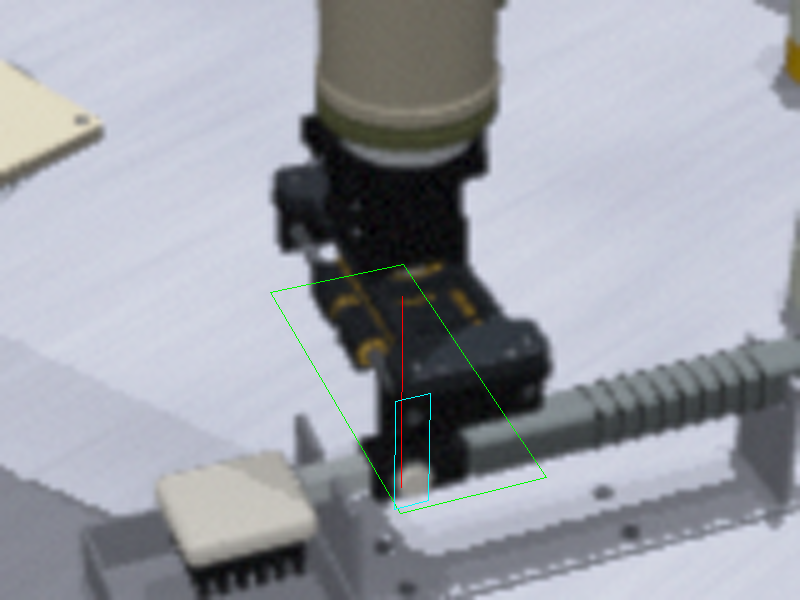

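Run:
```python
from h import *
p0=np.array([.2397,-.5768,.2085]);M=R.from_quat([.98067,.19568,-.000156,-.000596]).as_matrix()
for n in("scene","top"):
    c=imaging.camera(n)
    print(n,"tips",proj(c,np.array([[0,.05,.022],[0,-.05,.022]])@M.T+p0).round(1).tolist(),"up.06",proj(c,np.array([[0,.05,-.04],[0,-.05,-.04]])@M.T+p0).round(1).tolist(),"base",proj(c,[0,0,0]).round(0))
a=cv2.imread("pics/scene0.png")[140:300,0:130]; b=cv2.imread("pics/top0.png")[330:450,540:640]
cv2.imwrite("pics/start.png",np.hstack([cv2.resize(a,(390,480),interpolation=cv2.INTER_CUBIC),cv2.resize(b,(400,480),interpolation=cv2.INTER_CUBIC)]))
s=status.read_state();print({k:np.round(v,4).tolist() for k,v in s.items()})
```

```text
scene tips [[17.3, 276.2], [53.8, 249.3]] up.06 [[6.7, 253.2], [45.2, 226.9]] base [[202. 196.]]
top tips [[601.3, 369.6], [561.5, 384.5]] up.06 [[617.9, 371.1], [575.9, 386.9]] base [[323. 454.]]
{'time': 4.1, 'joint_positions': [0.4782, 0.3689, -0.5523, 1.7428, 0.2151, 1.0904, -0.5641], 'joint_vel': [0.001, 0.0007, -0.0003, -0.0007, 0.0005, -0.0009, 0.0004], 'joint_torque': [-0.0, -55.7873, -6.6485, -34.6761, -0.0595, -0.0079, -0.0001], 'ee_pos': [0.5647, -0.0548, 0.0806], 'eef_rot': [0.839, 0.5442, 0.0, 0.0001], 'ft_force': [0.2745, -0.0971, 0.0205], 'torque': [-0.0311, -0.088, -0.0442], 'grip_force': 0.0, 'width': 0.0003}
```

View pics/start.png

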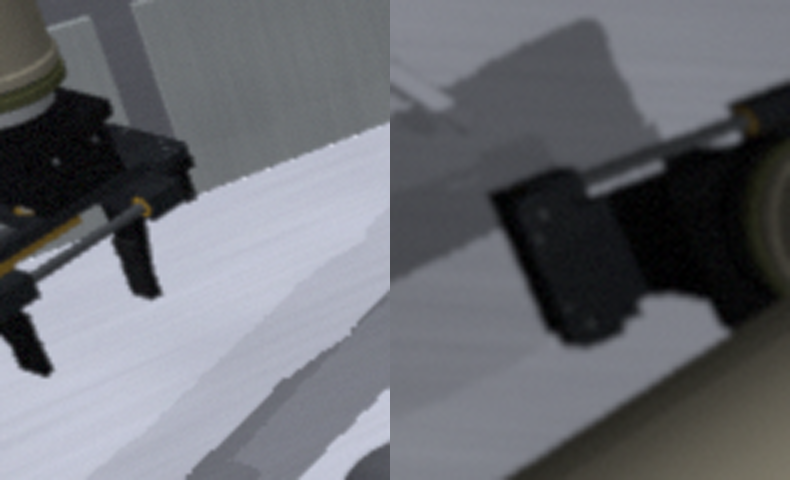

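The start picture shows fingertips at scene pixels ≈(16,265) and (50,239), against (17,276) and (54,249) predicted. So the real fingertips stand about 30 mm higher than the reported TCP implies, and they closed above the handle. I'll raise, open, and measure the offset properly with image code.

```bash
python3 jog.py '[[0,0,-0.03,0,0],[0,0,-0.07,0,0.04],[0,0,-0.09,0,0.087],[0,0,-0.09,0,0.087],[0,0,-0.09,0,0.087],[0,0,-0.09,0,0.087],[0,0,-0.09,0,0.087],[0,0,-0.09,0,0.087],[0,0,-0.09,0,0.087],[0,0,-0.09,0,0.087]]'
python3 - <<'E'
from h import *
delta([.565,-.055,.081],-1.99)
g=cv2.cvtColor(cv2.imread("pics/scene0.png"),cv2.COLOR_BGR2GRAY)
c=imaging.camera("scene"); cv2.imwrite("pics/s2.png",c["img"][:,:,::-1])
print("start rows: dark col extents")
for v in range(226,272,3):
    d=np.where(g[v,:75]<75)[0]; print(v,d.min() if len(d) else "",[tuple(x[[0,-1]].tolist()) for x in np.split(d,np.where(np.diff(d)>1)[0]+1) if len(x)])
p0=np.array([.2397,-.5768,.2085]);M=R.from_quat([.98067,.19568,-.000156,-.000596]).as_matrix()
for dz in(0,.025,.03,.035,.04):
  for sy in(1,-1):
    q=proj(c,np.array([[x,sy*y,.022] for x in(-.0095,.0095) for y in(.0435,.0585)])@M.T+p0+[0,0,dz])
    print(dz,sy,"cols",q[:,0].min().round(1),q[:,0].max().round(1),"rows",q[:,1].min().round(1),q[:,1].max().round(1))
E
```

```text
time: 5.1
ee_pos: [0.5646, -0.0548, 0.1704]
eef_rot: [0.839, 0.544, -0.0, -0.0]
ft_force: [0.1, 0.0, -0.4]
width: 0.0644
grip_force: 0.0
t 5.1 pos [ 0.5646 -0.0548  0.1704] d [-0.      0.0004  0.0894] turn -0.001 q7 -0.52 w 0.0644 f [ 0.1  0.  -0.4] g 0.0
start rows: dark col extents
226 0 [(0, 5), (19, 22), (40, 49)]
229 0 [(0, 3), (14, 18), (41, 50)]
232 0 [(0, 13), (43, 51)]
235 0 [(0, 11), (43, 52)]
238 0 [(0, 12), (47, 52)]
241 0 [(0, 8)]
244 0 [(0, 7)]
247 0 [(0, 9)]
250 0 [(0, 10)]
253 2 [(2, 12)]
256 4 [(4, 13)]
259 6 [(6, 15)]
262 7 [(7, 16)]
265  []
268  []
271  []
0 1 cols 10.5 23.2 rows 273.2 279.8
0 -1 cols 48.3 59.9 rows 246.2 251.9
0.025 1 cols 6.3 19.2 rows 264.1 270.7
0.025 -1 cols 44.8 56.6 rows 237.3 243.1
0.03 1 cols 5.4 18.4 rows 262.3 268.8
0.03 -1 cols 44.1 56.0 rows 235.6 241.3
0.035 1 cols 4.5 17.5 rows 260.4 267.0
0.035 -1 cols 43.4 55.3 rows 233.8 239.4
0.04 1 cols 3.6 16.7 rows 258.6 265.1
0.04 -1 cols 42.7 54.6 rows 231.9 237.6
```

The offset is about 35 mm upward, with no sideways error. That fits fingers closing just above the 91 mm handle top. I'll go down to a reported z of about 0.047, watching the force.

```bash
python3 jog.py '[[0,0,0,0,0.087],[0,0,0.02,0,0.087],[0,0,0.06,0,0.087],[0,0,0.095,0,0.087],[0,0,0.1,0,0.087],[0,0,0.105,0,0.087],[0,0,0.11,0,0.087],[0,0,0.11,0,0.087]]' 25
python3 jog.py '[[0,0,0.005,0,0.087],[0,0,0.01,0,0.087],[0,0,0.014,0,0.087],[0,0,0.014,0,0.087]]' 25
python3 jog.py '[[0,0,0,0,0.05],[0,0,0,0,0.05],[0,0,0,0,0.05],[0,0,0,0,0.05],[0,0,0,0,0.036],[0,0,0,0,0.036],[0,0,0,0,0.036]]' 10
```

```text
time: 5.95
ee_pos: [0.5654, -0.0549, 0.0615]
eef_rot: [0.839, 0.544, 0.001, 0.001]
ft_force: [-0.7, 0.1, -1.3]
width: 0.0871
grip_force: 0.0
time: 6.35
ee_pos: [0.5643, -0.0548, 0.0459]
eef_rot: [0.839, 0.544, -0.0, -0.0]
ft_force: [-1.0, 0.5, 0.1]
width: 0.0872
grip_force: 0.0
time: 7.05
ee_pos: [0.5647, -0.0549, 0.0466]
eef_rot: [0.839, 0.544, 0.0, 0.0]
ft_force: [0.3, -0.7, 0.3]
width: 0.0404
grip_force: 0.5
```

```bash
python3 jog.py '[[0,0,0,0,0],[0,0,0,0,0],[0,0,0,0,0],[0,0,0,0,0],[0,0,0,0,0],[0,0,0,0,0]]' 25
python3 - <<'E'
from h import *
delta([.565,-.055,.046],-1.99)
c=imaging.camera("scene"); cv2.imwrite("pics/s3.png",c["img"][:,:,::-1])
E
```

```text
time: 7.65
ee_pos: [0.5644, -0.0548, 0.0465]
eef_rot: [0.839, 0.544, -0.0, -0.0]
ft_force: [-4.5, 0.3, 4.1]
width: 0.028
grip_force: 25.0
t 7.65 pos [ 0.5644 -0.0548  0.0465] d [0.0001 0.0006 0.0005] turn -0.001 q7 -0.58 w 0.028 f [-4.5  0.3  4.1] g 25.0
```

Squeezed flush: width is 28.0 mm at 25 N. Now the pull, along tool +x.

```bash
python3 jog.py '[[0.008,0,0,0,0],[0.018,0,0,0,0],[0.028,0,0,0,0],[0.038,0,0,0,0],[0.048,0,0,0,0],[0.058,0,0,0,0],[0.068,0,0,0,0],[0.078,0,0,0,0],[0.088,0,0,0,0],[0.096,0,0,0,0],[0.1,0,0,0,0],[0.1,0,0,0,0]]'
python3 jog.py '[[0.003,0,0,0,0],[0.006,0,0,0,0],[0.009,0,0,0,0],[0.009,0,0,0,0]]'
python3 -c "
from h import *
delta([.565,-.055,.046],-1.99)"
```

```text
time: 8.9
ee_pos: [0.6058, 0.038, 0.0467]
eef_rot: [0.839, 0.545, 0.001, -0.0]
ft_force: [0.8, -0.1, 1.1]
width: 0.0279
grip_force: 25.0
time: 9.3
ee_pos: [0.6091, 0.0445, 0.0466]
eef_rot: [0.839, 0.544, -0.0, 0.0]
ft_force: [-1.2, -2.1, 2.0]
width: 0.0279
grip_force: 25.0
t 9.3 pos [0.6091 0.0445 0.0466] d [-0.1088  0.0003  0.0007] turn -0.001 q7 -0.77 w 0.0279 f [-1.2 -2.1  2. ] g 25.0
```

```bash
python3 jog.py '[[0.002,0,0,0,0],[0.004,0,0,0,0],[0.004,0,0,0,0]]'|grep -E 'pos|ft'
python3 jog.py '[[0.001,0,0,0,0],[0.002,0,0,0,0],[0.002,0,0,0,0]]'|grep -E 'pos|ft'
python3 jog.py '[[0.001,0,0,0,0],[0.002,0,0,0,0],[0.002,0,0,0,0]]'|grep -E 'pos|ft'
```

```text
ee_pos: [0.6108, 0.048, 0.0466]
ft_force: [-0.2, -3.9, 3.0]
ee_pos: [0.6116, 0.0498, 0.0466]
ft_force: [-1.5, -4.6, 3.2]
ee_pos: [0.6124, 0.0518, 0.0466]
ft_force: [-1.4, -3.6, 4.3]
```

```bash
for i in 1; do python3 jog.py '[[0.001,0,0,0,0],[0.002,0,0,0,0],[0.002,0,0,0,0]]'|grep -E 'pos|ft'; done
python3 jog.py '[[0.001,0,0,0,0],[0.002,0,0,0,0],[0.002,0,0,0,0]]'|grep -E 'pos|ft'
python3 - <<'E'
from h import *
delta([.565,-.055,.046],-1.99)
c=imaging.camera("scene"); im=c["img"]; cv2.imwrite("pics/s4.png",im[:,:,::-1])
# head shift from start, by matching the head patch
a=cv2.imread("pics/scene0.png"); t=a[258:284,258:295]; b=im[:,:,::-1].copy()
q=cv2.matchTemplate(b[240:310,230:330],t,cv2.TM_CCOEFF_NORMED); print(cv2.minMaxLoc(q)[1::2], "start loc (28,18)")
E
```

```text
ee_pos: [0.6133, 0.0537, 0.0466]
ft_force: [-1.2, -4.3, 4.1]
ee_pos: [0.6141, 0.0556, 0.0466]
ft_force: [-0.1, -4.8, 3.8]
t 10.8 pos [0.6141 0.0556 0.0466] d [-0.121   0.0002  0.0006] turn -0.001 q7 -0.79 w 0.0277 f [-0.1 -4.8  3.8] g 25.0
(0.9246646761894226, (32, 17)) start loc (28,18)
```

The head moved about 4 px (≈12 mm) to the plate, so the end should come near 0.122 m of travel.

```bash
python3 jog.py '[[0.001,0,0,0,0],[0.002,0,0,0,0],[0.002,0,0,0,0]]'|grep -E 'pos|ft'
python3 jog.py '[[0.001,0,0,0,0],[0.002,0,0,0,0],[0.002,0,0,0,0]]'|grep -E 'pos|ft'
```

```text
ee_pos: [0.6149, 0.0572, 0.0466]
ft_force: [-1.0, -5.6, 4.5]
ee_pos: [0.6149, 0.0573, 0.0465]
ft_force: [-6.4, -9.5, 9.2]
```

End stop reached: travel stalled at 0.123 m and the force rose to 11 N. I'll ease the tension, release the button and check.

```bash
python3 jog.py '[[-0.002,0,0,0,0],[-0.002,0,0,0,0.04],[-0.002,0,0,0,0.06],[-0.002,0,0,0,0.08],[-0.002,0,0,0,0.08],[-0.002,0,0,0,0.08],[-0.002,0,0,0,0.08],[-0.002,0,0,0,0.08]]'
python3 jog.py '[[0.01,0,0,0,0.08],[0.022,0,0,0,0.08],[0.03,0,0,0,0.08],[0.033,0,0,0,0.08],[0.033,0,0,0,0.08]]'
python3 - <<'E'
from h import *
delta([.565,-.055,.046],-1.99)
out=[]
for n,(u0,v0,w,h) in(("top",(245,170,160,60)),("scene",(260,205,160,60))):
    c=imaging.camera(n); im=c["img"][:,:,::-1].copy(); cv2.imwrite(f"pics/rel_{n}.png",im)
    out.append(cv2.resize(im[v0:v0+h,u0:u0+w],None,fx=5,fy=5,interpolation=cv2.INTER_CUBIC))
cv2.imwrite("pics/rel.png",np.vstack(out))
E
```

```text
time: 12.25
ee_pos: [0.6148, 0.0576, 0.0465]
eef_rot: [0.839, 0.544, 0.0, -0.0]
ft_force: [-0.9, -0.1, -0.6]
width: 0.0751
grip_force: 0.0
time: 12.75
ee_pos: [0.6284, 0.0886, 0.0465]
eef_rot: [0.839, 0.545, 0.0, -0.0]
ft_force: [-0.4, 0.4, 0.2]
width: 0.0799
grip_force: 0.0
t 12.75 pos [0.6284 0.0886 0.0465] d [-0.157   0.0005  0.0004] turn 0.0 q7 -0.84 w 0.0799 f [-0.4  0.4  0.2] g 0.0
```

View pics/rel.png

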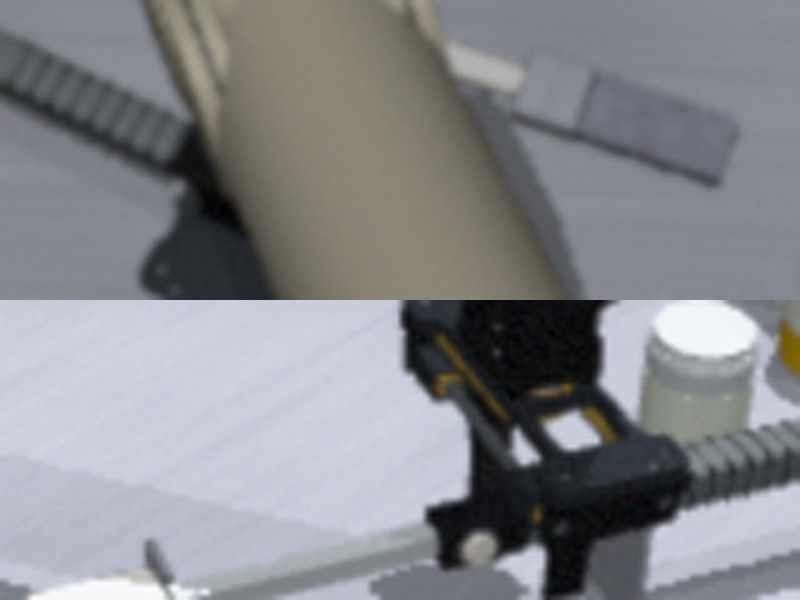

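The button at crop (480,545) has sprung out, the stem is drawn well out, and the near finger (cols 545–588) is clear of it. Now I'll grip firmly, ease the head 2 mm off the plate, and lift.

```bash
python3 jog.py '[[0,0,0,0,0.04],[0,0,0,0,0.04],[0,0,0,0,0.04],[0,0,0,0,0.03],[0,0,0,0,0.02],[0,0,0,0,0],[0,0,0,0,0],[0,0,0,0,0],[0,0,0,0,0]]' 45
python3 jog.py '[[-0.001,0,0,0,0],[-0.002,0,0,0,0],[-0.002,0,0,0,0]]'
python3 jog.py '[[0,0,-0.003,0,0],[0,0,-0.01,0,0],[0,0,-0.02,0,0],[0,0,-0.03,0,0],[0,0,-0.03,0,0]]'
```

```text
time: 13.75
ee_pos: [0.628, 0.0879, 0.0466]
eef_rot: [0.839, 0.544, -0.0, -0.0]
ft_force: [-2.4, 1.1, 0.4]
width: 0.0276
grip_force: 45.0
time: 14.05
ee_pos: [0.6276, 0.0856, 0.0466]
eef_rot: [0.839, 0.544, 0.0, 0.0]
ft_force: [0.6, 0.2, -0.6]
width: 0.0277
grip_force: 45.0
time: 14.55
ee_pos: [0.6287, 0.0861, 0.0789]
eef_rot: [0.839, 0.544, 0.001, 0.001]
ft_force: [0.3, 0.3, -2.9]
width: 0.0276
grip_force: 45.0
```

The wrist carries 2.9 N, which is the whole brush, so it's free. Continuing to about 90 mm.

```bash
python3 jog.py '[[0,0,-0.01,0,0],[0,0,-0.025,0,0],[0,0,-0.04,0,0],[0,0,-0.053,0,0],[0,0,-0.06,0,0],[0,0,-0.06,0,0],[0,0,-0.06,0,0],[0,0,-0.06,0,0]]'
python3 - <<'E'
from h import *
delta([.565,-.055,.046],-1.99)
s=status.read_state(); M=R.from_quat(s["eef_rot"]).as_matrix()
c=imaging.camera("scene"); im=c["img"]; cv2.imwrite("pics/lift.png",im[:,:,::-1])
# head: white blob centroid vs prediction for a level brush
ax=s["ee_pos"]+np.array([0,0,.035-.003])
for x in(.15,.165,.18): print("pred head top",x,[proj(c,ax+B([0,0,0],-1.99,[[x+.033+.0,0,z]])[0]).round(1).tolist() for z in(.009,)])
g=im.min(2); m=np.uint8(g>185)
n,l,st,ce=cv2.connectedComponentsWithStats(m)
print([(st[i].tolist(),ce[i].round(1).tolist()) for i in range(1,n) if 100<st[i][4]<3000 and 180<ce[i][0]<420 and 150<ce[i][1]<320])
print(np.round(s["torque"],3))
E
```

```text
time: 15.35
ee_pos: [0.6271, 0.0856, 0.1358]
eef_rot: [0.839, 0.544, -0.001, -0.0]
ft_force: [0.3, -0.2, -3.2]
width: 0.028
grip_force: 45.0
t 15.35 pos [0.6271 0.0856 0.1358] d [-0.1537  0.0008  0.0899] turn -0.001 q7 -0.8 w 0.028 f [ 0.3 -0.2 -3.2] g 45.0
pred head top 0.15 [[[298.9, 232.6]]]
pred head top 0.165 [[[293.1, 233.9]]]
pred head top 0.18 [[[287.3, 235.1]]]
[([383, 189, 22, 18, 118], [393.8, 196.6])]
[ 0.032 -0.078 -0.007]
```

Run:
```python
from h import *
s=status.read_state(); c=imaging.camera("scene"); im=c["img"][:,:,::-1].copy()
a=cv2.imread("pics/scene0.png"); t=a[258:290,258:297]
q=cv2.matchTemplate(im[180:310,200:340],t,cv2.TM_CCOEFF_NORMED); _,mx,_,l=cv2.minMaxLoc(q); d=np.array(l)+[200,180]-[258,258]
print("match",mx,"shift",d)
p0=np.array([.565,-.055,.078])+B([0,0,0],-1.99,[[.093,0,.009]])[0]
ax=s["ee_pos"]+np.array([0,0,.0315]) # .0465 reported <-> .078
for pit in(-.1,-.05,0,.05,.1):
    L=.110+.093+.033
    p=ax+B([0,0,0],-1.99,[[L*np.cos(pit),0,.009+L*np.sin(pit)]])[0]; print(pit,(proj(c,p)-proj(c,p0))[0].round(1))
```

```text
match 0.862153947353363 shift [  2 -30]
-0.1 [  3.7 -21.9]
-0.05 [  3.2 -25.7]
0 [  2.9 -29.6]
0.05 [  2.9 -33.6]
0.1 [  3.1 -37.7]
```

The head's image shift of (2,−30) matches a level brush extended by 0.110 m, for which I predicted (2.9,−29.6). The brush is raised 89 mm and the grip is steady, so I'm handing in.

```bash
python3 -c "
from bench import r, imaging, status
print(r.close_job())"
```

```text
the job is handed in; nothing more can be done
None
```

I've handed in the job at about 15 s: the brush is pulled out to the second stop, the button has sprung out again, and the arm is holding it level about 89 mm above where it lay. I didn't pull-test the lock. My first grip closed on air above the handle because the fingertips sit about 35 mm higher than the reported position implies; the second grip allowed for that and held.

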